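# Listening test of a resistor tube at the exchange test desk

### The arm

A 6-joint arm with a two-finger parallel gripper is mounted at the origin on the work surface. World frame = base frame: x ahead of the robot, y to its left, z up, the work surface at z = 0. Lengths are in mm, angles in rad, forces in N, time in s.
With the tool pointing down it reaches from about 325 to 850 mm from the base axis. Payload 4.4 kg.
Tool frame: the origin (TCP) lies on the front face of the gripper's body, between the roots of the fingers; the fingertips stand env.finger_overhang ahead of it and the grasp point (between the pads) lies 78 mm ahead of it (env.finger_overhang is the distance from the TCP to the fingertips, in mm); z points along the fingers, y is the direction in which the jaws open and shut (so a half turn about z gives the same grasp; the last joint's range is limited). The gripper opens to 94 mm and grips with 3 to 60 N. Pads are 16 mm wide; open, the fingers measure 119 mm over their backs; the gripper's body (75 mm by 177 mm) begins 78 mm behind the grasp point.
Start: joints at [1.095, 0.207, 1.542, -0, 1.393, -0.15], TCP at [183.503, 544.935, 302.647] pointing down, gripper open.
Joint ranges: [-2.73, 2.73], [-0.86, 2.22], [0.23, 2.46], [-1.11, 4.25], [0.08, 2.63], [-2.82, 2.82]. Speed limits (rad/s): [2.79, 2.79, 3.14, 3.14, 3.14, 3.14].

### API

Orientations are given as a rotation vector (axis times angle).
In Python, from bench import env gives the robot as it stands. Calls block until the motion is done:
- env.move_to(position, orientation): joint-space move of the TCP to a pose.
- env.move_straight(position, rot=None, rate=150): straight line of the TCP; rot=None keeps the orientation; rate is the mean speed in mm/s.
- env.goto_joints(angles): joint-space move.
- env.release() and env.grab(): open the fingers fully, or close them until they stop; the grip force is fixed at half the most.
- env.hold(seconds).
- env.inverse_kinematics(position, orientation): joint angles nearest the present ones, or None.
- env.read_state(): the state.
- env.capture(name): name is "scene" or "side" or "wrist"; returns a dict with "color" (420x560x3 uint8, red, green, blue), "range_z" (420x560 float32, mm along the optical axis (not along the pixel's ray), 0 where there is no reading), "fov_y" (degrees; the focal length in pixels is half the picture's height over the tangent of half this angle, whatever the lens; pixels are square), "cx", "cy" (the principal point, pixels), "distortion" ([k1, k2, p1, p2, k3] as OpenCV has them; the pictures are not rectified), "R" (3x3) and "t" (3): a world point X has camera coordinates R X + t. Camera axes: x right, y down, z forward; pixel columns grow to the right and rows downward; lengths in mm; the calibration is good to about 2 mm. A picture is of the moment at which its call begins.
A pose or a line that the arm cannot do raises env.IKError and nothing moves.
- env.sign_off(): hands the job in, once; it reports no verdict.
The state is a dict: "time_s": time; "joint_positions": joint angles; "qvel": joint speeds; "tau": joint torques, N m; "tool_pos": TCP position; "tool_rot": TCP orientation; "contact_force": force on the tool from outside, world axes, zero at the start; "ft_torque": the same for the moment, N m; "gripper_width": finger opening in mm.
Only numpy, scipy, OpenCV 4.12 (cv2) and the standard library are available. Lean on these libraries where they do the work, as an engineer would, in place of code of your own. Each camera call takes 0.05 s, during which the arm holds its last target.

### The job

Get the listening test ready: first set the loose steel cover onto the open receiver cup so that it sits seated and level on the rim, and let go of it. Then take the white ceramic resistor tube from its wooden rest, lay it centred lengthwise in the sprung brass V of the test jig and press it down so that it bears on both brass sides of the V at both saddles and the V sinks a few millimetres on its springs; finish while still holding it pressed there with the gripper. Lower the parts, do not drop them, and leave the other things on the desk where they are.

Things in the scene. Friction and masses are not known exactly. Their poses are not given: they have to be found in the camera images.
- cover_knob (a point): Grip point on the axis of the loose steel cover, in its upright black knob (18 mm diameter, 30 mm tall): 8 mm below the knob's top, 22 mm above the disc's top, 27 mm above the disc's underside. z is the axis, up. At the start the cover stands level on the desk.
- cup_rim (a point): Centre of the mouth of the fixed black bakelite receiver cup, in the plane of its rim, 44 mm above the desk; z up. Rim 64 mm outside, 54 mm inside diameter: the spigot enters with 2.5 mm to spare all round. Seated, the disc's underside lies on the rim and the knob point is 27 mm above this point. Square 80 mm wooden foot.
- tube_center (a point): Centre of the ceramic tube; y is its long axis (ends alike). At the start it lies level in its wooden rest, axis 36 mm above the desk. The rest has two end supports, 14 mm wide, 40 mm either side of its middle; between them the tube's sides are free for the fingers down to the rest's floor, 6 mm above the desk.
- v_seat (a point): Where the tube's centre lies when seated in the V of the fixed test jig: 72 mm above the desk with the V up; it sinks with the V. y runs along the V, z up. The 90 degree V is made of two saddles, 14 mm wide, 38 mm either side of the middle along y; the 62 mm gap between them is free for the fingers down to the black plate 34 mm below this point.
- carriage (a joint): How far the V has sunk on its springs, in m: 0 up, 0.008 at the lower stop. It stays up under the tube's weight, starts to sink at 3 to 4 N of push and takes 1.2 N more for each mm. Its four inclined brass plates (two sides, two saddles) reach up to about the seat point's height, 20 mm to either side; let go in the V, the tube settles by itself onto all four.
- tube: The loose white ceramic resistor tube, a plain cylinder of 28 mm diameter and 112 mm length, about 120 g; origin at its centre, y along its axis.
- cover: The loose steel cover, about 100 g: a disc of 68 mm diameter, 5 mm thick, a round spigot of 49 mm diameter and 5 mm depth under it, and the knob in the middle of its top; 40 mm tall in all. Origin at the centre of the spigot's underside, z up.
- plug: Bystander: brass plug body standing upright, 26 mm diameter at the foot, 64 mm tall; origin at its foot. Leave it alone.
- yoke: Bystander: steel relay yoke, a U of strip 70 mm long, 28 mm wide, up to 40 mm tall, with a copper coil; origin under its centre. Leave it alone.
- key (a joint): Bystander: chrome key lever, 50 mm long, on a dark block at the far left of the desk; angle in rad, 0 at the start. Leave it alone.
Mind the look-alikes: they are no part of the job. Of the things that look like the tube, the smallest one is meant.

How it is judged (in metres and radians):
On the way, in this order (a step that is already met when the one before it is completed fails the run):
1. the cover sits seated and level on the receiver cup, let go, before the tube is in the V (horizontal distance between cover_knob and cup_rim below 0.006 m and z of cover_knob in the frame of cup_rim between 0.0245 and 0.029 m and angle between cover_knob's own z axis and vertical below 0.045 rad and contact force between each of the arm, the fingers and cover below 0.1 N and distance between tube_center and v_seat above 0.03 m), for 0.2 s.
2. the tube lies in the V, pressed onto all four brass plates (carriage_c3 to c6) by the gripper (contact force between tube and carriage_c3 above 0.8 N and contact force between tube and carriage_c4 above 0.8 N and contact force between tube and carriage_c5 above 0.8 N and contact force between tube and carriage_c6 above 0.8 N and value of joint carriage above 0.002 m and angle between the y axis of tube_center and the y axis of v_seat, either way round below 0.06 rad and y of tube_center in the frame of v_seat between -0.01 and 0.01 m and z of tube_center in the frame of v_seat between -0.003 and 0.003 m and x of tube_center in the frame of v_seat between -0.003 and 0.003 m and contact force between the fingers and tube above 3 N and linear speed of tube below 0.02 m/s), for 0.2 s.
At the end, for the whole second after the job is handed in: Cover down on the rim (6 mm off centre, 2 mm, 0.045 rad at most), untouched. Tube at rest in the V (3 mm sideways and in height, 10 mm lengthwise, 0.06 rad), touched by the gripper with over 3 N, over 0.8 N on each of the four brass plates, V sunk over 2 mm (all of step 2 and horizontal distance between cover_knob and cup_rim below 0.006 m and z of cover_knob in the frame of cup_rim between 0.0245 and 0.029 m and angle between cover_knob's own z axis and vertical below 0.045 rad and contact force between each of the arm, the fingers and cover below 0.1 N); the arm keeps its last pose, push and grip.
It fails at once if the plug body was disturbed (moved more than 30 mm) (distance of plug from where it was at the start of the episode above 0.03 m).
It fails at once if the relay yoke was disturbed (moved more than 30 mm) (distance of yoke from where it was at the start of the episode above 0.03 m).
It fails at once if the cover was dropped (falls freely faster than 0.7 m/s) (linear speed of cover above 0.7 m/s and contact force between the fingers and cover below 0.05 N).
It fails at once if the tube was dropped (falls freely faster than 0.7 m/s) (linear speed of tube above 0.7 m/s and contact force between the fingers and tube below 0.05 N).
It fails at once if the key lever was thrown (turned more than 0.3 rad) (value of joint key above 0.3 rad).
It also fails if it takes over 54 s, if anything falls off the work surface, if the arm or the gripper's body presses on something with over 40 N, if the wrist force passes 120 N, or if a joint passes its speed limit or range.

## Working session

There is one attempt and no reset: what is moved stays moved. The work goes in short steps, each a Python script; the robot and the scene stay as the last script left them, time stands still between calls to the robot, and variables do not carry over. Pictures are saved under pics/ and viewed, and the job is handed in when it is done.

```bash
ls; mkdir -p pics; cat > h.py <<'E'
import numpy as np, cv2, pickle
from bench import env
def cap(n,tag):
    c=env.capture(n); pickle.dump(c,open(f'pics/{tag}.pkl','wb')); cv2.imwrite(f'pics/{tag}.png',c['color'][:,:,::-1]); return c
def K(c):
    f=210/np.tan(np.radians(c['fov_y'])/2); return np.array([[f,0,c['cx']],[0,f,c['cy']],[0,0,1]])
def ray(c,uv):
    p=cv2.undistortPoints(np.array(uv,float).reshape(-1,1,2),K(c),np.array(c['distortion'],float)).reshape(-1,2)
    d=np.c_[p,np.ones(len(p))]; R=np.array(c['R']);t=np.array(c['t']); return -R.T@t, d@R, d
def atz(c,uv,z):
    o,d,_=ray(c,uv); return o+d*((z-o[2])/d[:,2])[:,None]
def depth(c,uv):
    o,d,_=ray(c,uv); z=np.array([c['range_z'][int(round(v)),int(round(u))] for u,v in uv]); return o+d*z[:,None]
def cloud(c):
    v,u=np.mgrid[0:420,0:560]; uv=np.c_[u.ravel(),v.ravel()]
    o,d,_=ray(c,uv); z=c['range_z'].ravel(); P=o+d*z[:,None]; P[z==0]=np.nan
    return P.reshape(420,560,3)
E
python3 - <<'E'
from h import *
for n in ['scene','side','wrist']:
    c=cap(n,n+'0'); print(n,c['fov_y'],c['cx'],c['cy'],c['distortion'],-np.array(c['R']).T@c['t'],(c['range_z']>0).mean())
s=env.read_state(); print(s, env.finger_overhang)
E
```

```text
pics
scene 54.22911716961959 278.73063239407765 212.40474659451783 [0.0019317 0.        0.        0.        0.       ] [993.72682126 251.5563335  723.72493037] 0.9960246598639456
side 42.454974100099435 284.24373872425156 206.64558957792354 [-0.22087758  0.          0.          0.          0.        ] [  79.37056651 -840.72166837  889.13522633] 0.9960246598639456
wrist 69.51630584154547 279.28543967653445 212.44365840608467 [0.02323358 0.         0.         0.         0.        ] [115.82470936 566.57535587 384.43250073] 0.9959183673469387
{'time_s': 0.15, 'joint_positions': array([ 1.09553004e+00,  2.07251844e-01,  1.54259554e+00,  8.22617850e-06,
        1.39350416e+00, -1.50505141e-01]), 'qvel': array([-0.00072414, -0.00351802, -0.0039298 , -0.00144075,  0.00105411,
       -0.000916  ]), 'tau': array([-1.15083825e-03, -3.71313071e+01, -2.81812960e+01,  6.97078812e-02,
        3.27250140e-02, -7.63629100e-05]), 'tool_pos': array([183.27723605, 544.53725745, 301.75608546]), 'tool_rot': array([-5.07808063e-01, -3.09972236e+00,  2.62435245e-03]), 'contact_force': array([-0.69931751,  0.01100745, -0.10865414]), 'ft_torque': array([ 0.04844802, -0.0367473 , -0.04686496]), 'gripper_width': 94.33008674069328} 97.19999999999999
```

View pics/scene0.png

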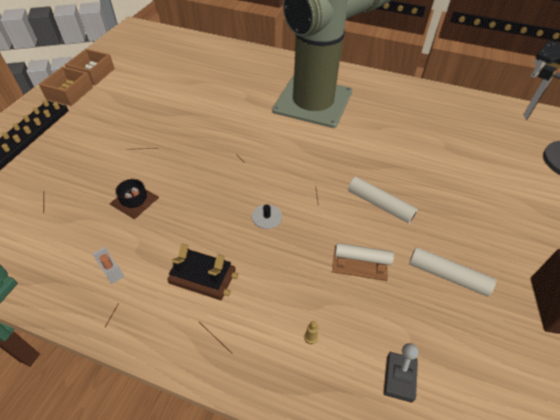

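View pics/side0.png

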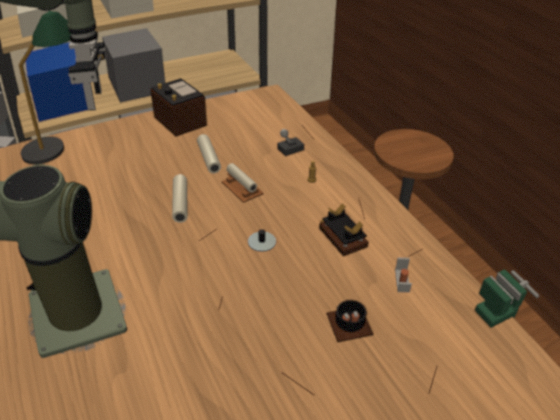

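View pics/wrist0.png

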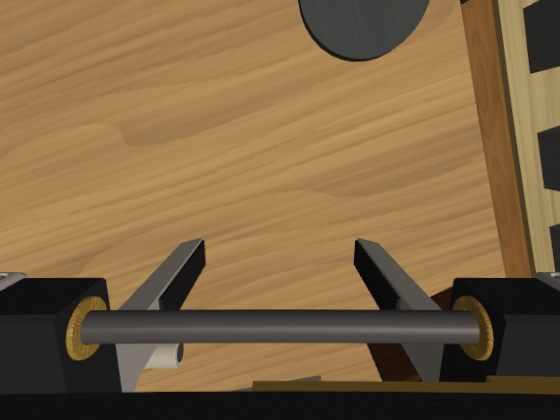

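The scene view shows the cover at (267,215), cup at (132,193), jig at (203,272) and the tube in its rest at (364,255). The plug is at (313,331), the yoke at (107,264), and the look-alike tubes are at (382,198) and (452,271). I'll build a top-down map from the depth.

```bash
cat > top.py <<'E'
from h import *
for n in ['scene0','side0']:
    c=pickle.load(open(f'pics/{n}.pkl','rb'));P=cloud(c)
    names=dict(cover=(267,217),cup=(132,193),jig=(203,270),tube=(364,255)) if n=='scene0' else dict(cover=(262,240),cup=(350,316),jig=(343,230),tube=(241,178))
    for k,(u,v) in names.items(): print(n,k,P[v,u].round(1))
    # desk height bias
    m=(P[...,0]>300)&(P[...,0]<700)&(abs(P[...,1])<300)&(abs(P[...,2])<15); print('desk',np.nanmedian(P[...,2][m]))
    # crops
    im=c['color'][:,:,::-1]
    for k,(u,v) in names.items():
        w=45; cr=im[max(0,v-w):v+w,max(0,u-w):u+w]; cv2.imwrite(f'pics/{n}_{k}.png',cv2.resize(cr,None,fx=4,fy=4,interpolation=cv2.INTER_CUBIC))
    rows=[]
a=lambda n:np.hstack([cv2.imread(f'pics/{n}_{k}.png') for k in ['cover','cup']])
b=lambda n:np.hstack([cv2.imread(f'pics/{n}_{k}.png') for k in ['jig','tube']])
for n in ['scene0','side0']: cv2.imwrite(f'pics/{n}_z.png',cv2.resize(np.vstack([a(n),b(n)]),(600,600)))
E
python3 top.py
```

```text
scene0 cover [464.9  40.4  15.7]
scene0 cup [ 518.2 -268.5   25.1]
scene0 jig [649.  -19.9  38.3]
scene0 tube [508.6 263.8  47.3]
desk 0.9283186732988611
side0 cover [457.4  28.1  19.3]
side0 cup [ 532.1 -255.4   10.3]
side0 jig [639.3 -39.   37.4]
side0 tube [493.3 244.9  47. ]
desk 0.5089114706211149
```

```bash
cat > seg.py <<'E'
from h import *
W=np.zeros((600,800,3),np.uint8)
# map: x 350..750 (rows), y -350..350
for i,n in enumerate(['scene0','side0']):
    c=pickle.load(open(f'pics/{n}.pkl','rb'));P=cloud(c)
    M=np.zeros((400,700,3),np.uint8);H=np.full((400,700),-1.)
    for p,col in zip(P.reshape(-1,3),c['color'].reshape(-1,3)):
        if np.isnan(p[0]) or p[2]>150: continue
        r=int(750-p[0]);q=int(350-p[1])
        if 0<=r<399 and 0<=q<699:
            for dr in (0,1):
                for dq in (0,1):
                    if p[2]>H[r+dr,q+dq]-.5: H[r+dr,q+dq]=p[2];M[r+dr,q+dq]=col[::-1]
    cv2.imwrite(f'pics/map_{n}.png',M)
    for k,(x,y) in dict(cover=(461,35),cup=(525,-262),jig=(645,-30),tube=(500,255)).items():
        r=70
        m=(abs(P[...,0]-x)<r)&(abs(P[...,1]-y)<r)
        Q=P[m]
        for lo,hi in [(3,9),(9,14),(14,22),(22,30),(30,41),(41,46),(46,60),(60,90)]:
            q=Q[(Q[:,2]>lo)&(Q[:,2]<hi)]
            if len(q)>5: print(n,k,lo,hi,len(q),q.min(0).round(0),q.max(0).round(0),q.mean(0).round(0))
E
python3 seg.py
```

```text
scene0 cover 3 9 168 [393. -34.   3.] [530. 105.   9.] [461.  39.   5.]
scene0 cover 9 14 425 [426.   2.   9.] [492.  69.  14.] [462.  37.  11.]
scene0 cover 14 22 19 [438.  17.  14.] [468.  45.  22.] [462.  37.  18.]
scene0 cover 22 30 21 [456.  31.  22.] [467.  45.  30.] [464.  39.  26.]
scene0 cover 30 41 48 [449.  27.  30.] [468.  44.  41.] [460.  37.  38.]
scene0 cover 41 46 15 [452.  29.  41.] [466.  44.  43.] [458.  37.  42.]
scene0 cup 3 9 501 [ 457. -331.    3.] [ 594. -194.    9.] [ 535. -255.    6.]
scene0 cup 9 14 53 [ 496. -309.    9.] [ 567. -231.   14.] [ 529. -270.   11.]
scene0 cup 14 22 129 [ 493. -298.   14.] [ 554. -236.   22.] [ 522. -270.   18.]
scene0 cup 22 30 163 [ 494. -297.   22.] [ 554. -235.   30.] [ 524. -264.   26.]
scene0 cup 30 41 226 [ 493. -300.   30.] [ 554. -236.   41.] [ 523. -265.   35.]
scene0 cup 41 46 158 [ 491. -299.   41.] [ 554. -235.   46.] [ 523. -267.   44.]
scene0 cup 46 60 23 [ 492. -296.   46.] [ 552. -236.   48.] [ 524. -267.   47.]
scene0 jig 3 9 148 [575. -99.   3.] [715.  40.   9.] [664. -17.   5.]
scene0 jig 9 14 96 [613. -84.  
[... 2318 characters left out ...]
ig 41 46 91 [614. -82.  41.] [677.  19.  46.] [645. -34.  43.]
side0 jig 46 60 203 [625. -76.  46.] [671.  18.  60.] [646. -31.  53.]
side0 jig 60 90 134 [624. -77.  60.] [670.  19.  74.] [651. -30.  66.]
side0 tube 3 9 391 [431. 186.   3.] [570. 323.   9.] [493. 247.   6.]
side0 tube 9 14 69 [464. 205.   9.] [536. 296.  14.] [491. 250.  11.]
side0 tube 14 22 70 [469. 209.  14.] [531. 308.  22.] [493. 249.  18.]
side0 tube 22 30 29 [476. 206.  22.] [519. 305.  30.] [496. 242.  27.]
side0 tube 30 41 96 [475. 201.  30.] [524. 319.  41.] [494. 244.  36.]
side0 tube 41 46 70 [476. 203.  41.] [521. 315.  46.] [495. 249.  43.]
side0 tube 46 60 198 [480. 204.  46.] [520. 319.  55.] [498. 259.  49.]
```

View pics/scene0_z.png

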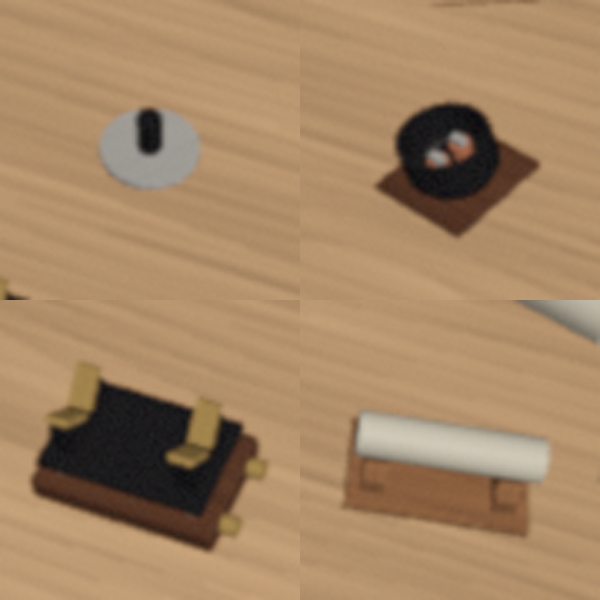

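View pics/side0_z.png

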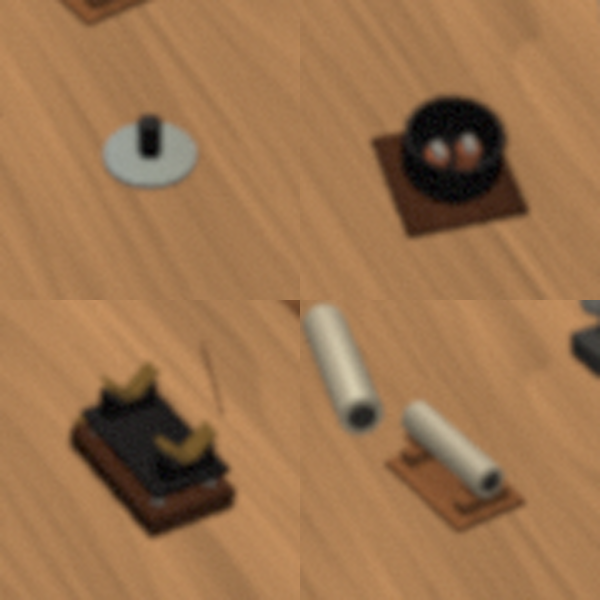

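```bash
python3 -c "
import cv2,numpy as np
a=cv2.imread('pics/map_scene0.png');b=cv2.imread('pics/map_side0.png')
cv2.imwrite('pics/maps.png',cv2.resize(np.vstack([a[:300],b[:300]]),(700,600)))"
```

```text
(no output)
```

View pics/maps.png

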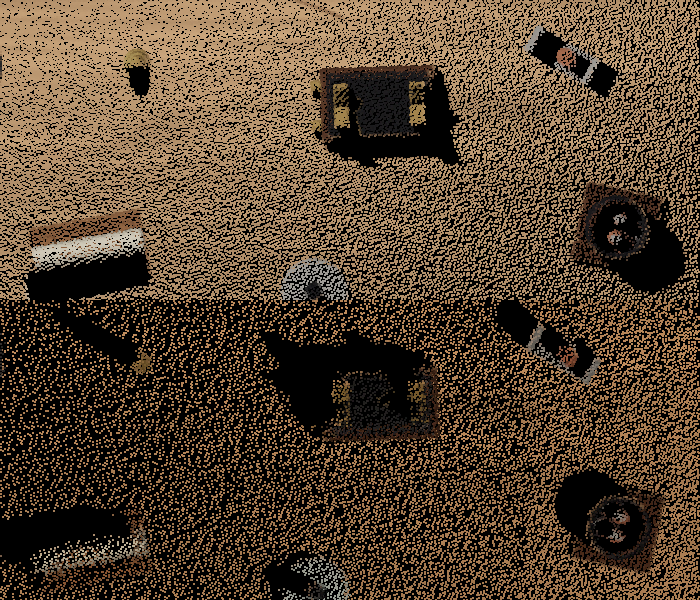

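```bash
cat > fit.py <<'E'
from h import *
from scipy.optimize import least_squares
for n in ['scene0','side0']:
    c=pickle.load(open(f'pics/{n}.pkl','rb'));P=cloud(c);o=-np.array(c['R']).T@c['t']
    col=c['color'].astype(int)
    # cover disc: bright/grey pixels -> intersect with plane z=10, ellipse outline
    def near(x,y,r): return (np.hypot(P[...,0]-x,P[...,1]-y)<r)
    sat=col.max(2)-col.min(2)
    m=near(460,35,60)&(sat<30)&(col.max(2)>80)
    v,u=np.nonzero(m); h=cv2.convexHull(np.c_[u,v].astype(np.float32)).reshape(-1,2)
    q=atz(c,h,9)[:,:2]; (cx,cy),r=cv2.minEnclosingCircle(q.astype(np.float32)); print(n,'disc',cx,cy,r)
    f=least_squares(lambda p:np.hypot(*(q-p[:2]).T)-p[2],[460,35,34]).x; print('  lsq',f)
    # cup rim: dark pixels, upper hull z~44
    Q=P[near(523,-267,45)]; Q=Q[(Q[:,2]>40.5)&(Q[:,2]<48)]
    f=least_squares(lambda p:np.hypot(*(Q[:,:2]-p[:2]).T)-p[2],[523,-267,29.5],loss='soft_l1').x; print('  cup',f,Q[:,2].mean(),len(Q))
    # tube cylinder fit
    m=near(500,262,75)&(sat<45)&(P[...,2]>24)&(P[...,2]<56)&(P[...,0]<526); Q=P[m]
    def res(p):
        a=np.array([p[2],1,p[3]]);a/=np.linalg.norm(a); d=Q-np.array([p[0],262,p[1]]); return np.linalg.norm(np.cross(d,a),axis=1)-14
    f=least_squares(res,[500,36,0,0],loss='soft_l1'); p=f.x
    a=np.array([p[2],1,0]);a/=np.linalg.norm(a);s=(Q-[p[0],262,36])@a; lo,hi=np.percentile(s,[.5,99.5]);print('  tube',p,np.abs(f.fun).mean(),lo,hi,hi-lo,'ctr',np.array([p[0],262])+a[:2]*(lo+hi)/2)
    # jig brass: plane fits of V
    m=near(646,-28,70)&(P[...,2]>48)&(P[...,2]<80); Q=P[m]
    # model: V line through (x0,z0), angle th; z = zv + |xlocal|
    def res(p):
        l=(Q[:,0]-p[0])-p[1]*(Q[:,1]+28); return (p[2]+np.abs(l)-Q[:,2])/1.41
    f=least_squares(res,[646,0,52.2],loss='soft_l1',f_scale=2);p=f.x
    print('  jig',p,'bottom z should be 72-19.8=52.2',np.abs(f.fun).mean(),len(Q))
    s=Q[:,1]+p[1]*(Q[:,0]-p[0]);h=np.histogram(s,bins=np.arange(-85,30,3));print(list(zip(h[1].astype(int),h[0])),np.percentile(s,[1,99]))
E
python3 fit.py
```

```text
scene0 disc 457.3109436035156 36.73120880126953 34.391937255859375
  lsq [457.53044588  36.00734079  33.54802294]
  cup [ 522.83585921 -266.61109904   29.35898893] 43.89823259474051 194
  tube [ 4.97903454e+02  3.63698658e+01 -1.86827948e-01  3.88677204e-03] 0.9138865159909006 -56.55107494608351 54.654862977647625 111.20593792373114 ctr [498.07757404 261.06801974]
  jig [ 6.48560454e+02 -3.03138828e-02  4.90571199e+01] bottom z should be 72-19.8=52.2 3.43922109473523 472
[(np.int64(-85), np.int64(0)), (np.int64(-82), np.int64(0)), (np.int64(-79), np.int64(0)), (np.int64(-76), np.int64(16)), (np.int64(-73), np.int64(33)), (np.int64(-70), np.int64(37)), (np.int64(-67), np.int64(39)), (np.int64(-64), np.int64(50)), (np.int64(-61), np.int64(60)), (np.int64(-58), np.int64(0)), (np.int64(-55), np.int64(0)), (np.int64(-52), np.int64(0)), (np.int64(-49), np.int64(0)), (np.int64(-46), np.int64(0)), (np.int64(-43), np.int64(0)), (np.int64(-40), np.int64(0)), (np.int64(-37), np.int64(0)), (np.int64(-34), np.int64(0)), (np.int64(-31), np.int64(0)), (np.int64(-28), np.int64(0)), (np.int64(-25), n
[... 1479 characters left out ...]
4(-40), np.int64(0)), (np.int64(-37), np.int64(0)), (np.int64(-34), np.int64(0)), (np.int64(-31), np.int64(0)), (np.int64(-28), np.int64(0)), (np.int64(-25), np.int64(0)), (np.int64(-22), np.int64(0)), (np.int64(-19), np.int64(0)), (np.int64(-16), np.int64(0)), (np.int64(-13), np.int64(0)), (np.int64(-10), np.int64(0)), (np.int64(-7), np.int64(0)), (np.int64(-4), np.int64(0)), (np.int64(-1), np.int64(27)), (np.int64(2), np.int64(41)), (np.int64(5), np.int64(27)), (np.int64(8), np.int64(18)), (np.int64(11), np.int64(24)), (np.int64(14), np.int64(13)), (np.int64(17), np.int64(5)), (np.int64(20), np.int64(0)), (np.int64(23), np.int64(0)), (np.int64(26), np.int64(0))] [-75.31273927  17.58170873]
```

```bash
cat >> h.py <<'E'
from scipy.spatial.transform import Rotation as Ro
def down(a):  # jaw (tool y) at world angle a, tool z down
    y=np.array([np.cos(a),np.sin(a),0]);z=np.array([0,0,-1.]);x=np.cross(y,z)
    return Ro.from_matrix(np.c_[x,y,z]).as_rotvec()
E
python3 - <<'E'
from h import *
c=pickle.load(open('pics/wrist0.pkl','rb'))
T=Ro.from_rotvec([-5.07808063e-01, -3.09972236e+00,  2.62435245e-03]).as_matrix();tp=np.array([183.277,544.537,301.756])
R=np.array(c['R']);t=np.array(c['t']);o=-R.T@t
Rct=R@T; oc=T.T@(o-tp); print(Rct.round(4),oc.round(1)) # cam axes in tool
np.savez('wc.npz',R=Rct,o=oc)
def pix(tcp,a,X):
    M=Ro.from_rotvec(down(a)).as_matrix(); Xt=M.T@(np.array(X)-tcp); Xc=Rct@(Xt-oc); return cv2.projectPoints(Xc.reshape(1,3),np.zeros(3),np.zeros(3),K(c),np.array(c['distortion']))[0].ravel().round(0)
for dy in (-60,-100,-140,-60,0,60,100):
    print(dy,[pix(np.array([0,dy,h]),0,[0,0,10]) for h in (200,250,300)])
for n in ['scene0']:
    cc=pickle.load(open('pics/scene0.pkl','rb')); print(depth(cc,[(355,185),(410,215),(415,255),(490,287),(313,325),(107,264)]).round(0))
for p,a in [((459,36),0),((523,-267),0),((500,260),.19),((646,-29),.02)]:
    for h in (120,330): print(env.inverse_kinematics([*p,h],down(a)))
E
```

```text
[[-7.000e-04  1.000e+00  0.000e+00]
 [-9.691e-01 -6.000e-04 -2.467e-01]
 [-2.467e-01 -2.000e-04  9.691e-01]] [ 71.   -0.8 -82.7]
-60 [array([280., 148.]), array([280., 146.]), array([280., 145.])]
-100 [array([280., 100.]), array([280., 105.]), array([280., 110.])]
-140 [array([280.,  47.]), array([280.,  62.]), array([280.,  72.])]
-60 [array([280., 148.]), array([280., 146.]), array([280., 145.])]
0 [array([280., 214.]), array([280., 203.]), array([280., 194.])]
60 [array([280., 273.]), array([280., 254.]), array([280., 239.])]
100 [array([280., 310.]), array([280., 286.]), array([280., 268.])]
[[ 319.  201.   37.]
 [ 360.  335.   34.]
 [ 464.  360.   37.]
 [ 485.  506.   36.]
 [ 691.  214.   62.]
 [ 697. -210.   23.]]
[-1.10064873e-01  2.12876549e-01  1.96640495e+00 -4.44089210e-16
  9.62311158e-01 -1.10064873e-01]
[-1.10064873e-01 -6.50569498e-02  1.77420791e+00 -4.44089210e-16
  1.43244170e+00 -1.10064873e-01]
[-6.19352916e-01  4.40159678e-01  1.65010150e+00 -4.44089210e-16
  1.05133148e+00 -6.19352916e-01]
[-6.19352916e-01  2.12542975e-01  1.47741780e+00 -4.44089210e-16
  1.45163188e+00 -6.19352916e-01]
[ 3.25960331e-01  3.98672512e-01  1.71162375e+00 -4.44089210e-16
  1.03129640e+00  1.35960331e-01]
[ 3.25960331e-01  1.62086129e-01  1.53670339e+00 -4.44089210e-16
  1.44280313e+00  1.35960331e-01]
[-0.17856178  0.54480286  1.48865546  0.          1.10813433 -0.19856178]
[-0.17856178  0.33908941  1.31871074  0.          1.4837925  -0.19856178]
```

```bash
python3 - <<'E'
from h import *
for k,p,a in [('tube',(500,260,280),.19),('jig',(646,-29,316),.0),('cup',(523,-267,284),0),('cover',(459,36,250),0)]:
    env.move_to(list(p),down(a)); env.hold(.3); cap('wrist','w_'+k); s=env.read_state(); print(k,s['time_s'],s['tool_pos'].round(2))
a=[cv2.imread(f'pics/w_{k}.png') for k in ['tube','jig','cup','cover']]
cv2.imwrite('pics/w4.png',cv2.resize(np.vstack([np.hstack(a[:2]),np.hstack(a[2:])]),(800,600)))
E
```

```text
tube 2.075 [499.71 260.53 280.03]
jig 3.6583 [645.9  -28.09 316.08]
cup 5.0583 [ 523.53 -266.27  284.06]
cover 6.6 [459.29  35.4  250.01]
```

View pics/w4.png

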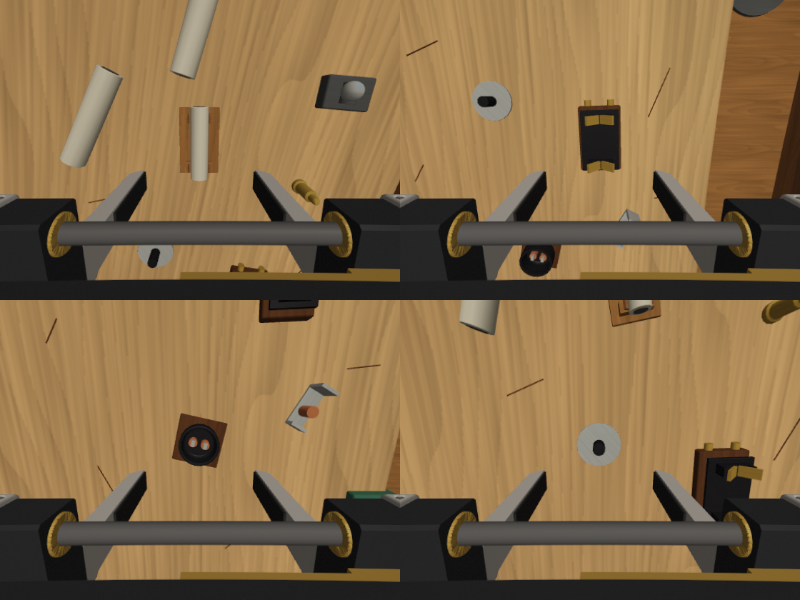

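All four targets are centred in the wrist views, near column 280 and row 200, so the estimates are about right. I'll enlarge the crops to refine them.

```bash
cat > z.py <<'E'
import cv2,numpy as np
def z(n,u,v,w,f):
    cr=cv2.imread(f'pics/{n}.png')[v-w:v+w,u-w:u+w]; cr=cv2.resize(cr,None,fx=f,fy=f,interpolation=cv2.INTER_CUBIC)
    for i in range(0,2*w,10):
        cv2.putText(cr,str(u-w+i),(i*f,8),0,.3,(0,0,255),1);cv2.putText(cr,str(v-w+i),(0,i*f+4),0,.3,(0,0,255),1)
        cv2.line(cr,(i*f,10),(i*f,14),(0,0,255),1);cv2.line(cr,(20,i*f),(24,i*f),(0,0,255),1)
    return cr
if __name__=='__main__':
    a=np.hstack([z('w_cover',280,203,37,5),z('w_cup',280,203,37,5)]);b=np.hstack([z('w_jig',280,190,60,3),z('w_tube',280,200,60,3)])
    cv2.imwrite('pics/zz.png',np.vstack([a,cv2.resize(b,(a.shape[1],360))]))
E
python3 z.py
python3 - <<'E'
from h import *
from scipy.optimize import least_squares
c=pickle.load(open('pics/w_cover.pkl','rb'));col=c['color'].astype(int);sat=col.max(2)-col.min(2)
def circ(c,m,z,r):
    m=m.astype(np.uint8);n,l,s,_=cv2.connectedComponentsWithStats(m)
    k=1+np.argmax(s[1:,4]);v,u=np.nonzero(l==k)
    h=cv2.convexHull(np.c_[u,v].astype(np.float32)).reshape(-1,2)
    q=atz(c,h,z)[:,:2];f=least_squares(lambda p:np.hypot(*(q-p[:2]).T)-p[2],[*q.mean(0),r]);return f.x.round(2),np.abs(f.fun).max().round(2)
win=np.zeros((420,560),bool);win[150:255,225:335]=1
print('disc',circ(c,win&(sat<35)&(col.max(2)>70),10,34))
print('knob',circ(c,win&(col.max(2)<50),36,9))
P=cloud(c);print('disc z',np.nanmedian(P[...,2][win&(sat<35)&(col.max(2)>70)]),'knob z',np.nanpercentile(P[...,2][win&(col.max(2)<50)],[50,90]))
m=win&(P[...,2]>36);Q=P[m];print('knobtop',np.median(Q,0),(Q.min(0)+Q.max(0))/2,Q.max(0)-Q.min(0))
c=pickle.load(open('pics/w_cup.pkl','rb'));col=c['color'].astype(int);P=cloud(c)
m=win&(P[...,2]>39)&(P[...,2]<49);Q=P[m];f=least_squares(lambda p:np.hypot(*(Q[:,:2]-p[:2]).T)-p[2],[523,-267,29.5],loss='soft_l1').x;print('cup depth',f,np.median(Q[:,2]))
q=Q;print(circ(c,m,44,32), 'dark',circ(c,win&(col.max(2)<45),44,32))
c=pickle.load(open('pics/w_tube.pkl','rb'));col=c['color'].astype(int);P=cloud(c);sat=col.max(2)-col.min(2)
m=(P[...,2]>38)&(P[...,2]<56)&(np.hypot(P[...,0]-500,P[...,1]-260)<70)&(sat<60);Q=P[m]
def res(p):
    a=np.array([p[2],1,p[3]]);a/=np.linalg.norm(a); d=Q-np.array([p[0],260,p[1]]); return np.linalg.norm(np.cross(d,a),axis=1)-14
f=least_squares(res,[500,36,-.19,0],loss='soft_l1');p=f.x;print('tube',p,np.abs(f.fun).mean())
a=np.array([p[2],1,0]);a/=np.linalg.norm(a);s=(Q-[p[0],260,36])@a;lo,hi=s.min(),s.max();print(lo,hi,np.array([p[0],260])+a[:2]*(lo+hi)/2)
c=pickle.load(open('pics/w_jig.pkl','rb'));col=c['color'].astype(int);P=cloud(c)
m=(P[...,2]>48)&(P[...,2]<85)&(np.hypot(P[...,0]-646,P[...,1]+29)<70);Q=P[m]
def res(p):
    l=((Q[:,0]-p[0])-p[1]*(Q[:,1]+29)); return (p[2]+np.abs(l)-Q[:,2])/1.41
f=least_squares(res,[646,0,52.2],loss='soft_l1');p=f.x;print('jig',p,np.abs(f.fun).mean(),len(Q),Q.min(0),Q.max(0))
for s in (0,1):
    q=Q[(Q[:,1]>-29)==s];print(np.percentile(q,[1,50,99],axis=0).round(1))
E
```

```text
disc (array([458.34,  34.8 ,  33.48]), np.float64(0.36))
knob (array([457.95,  36.44,   9.89]), np.float64(2.01))
disc z 10.75393056226602 knob z [40.51637766 41.57531375]
knobtop [458.2891176   35.17737286  40.74066118] [458.74459323  34.99699694  39.28757021] [17.0145938  16.83669609  6.4443309 ]
cup depth [ 522.9460713  -268.21891497   29.07111742] 44.44982158598407
(array([ 522.86, -268.53,   31.65]), np.float64(0.28)) dark (array([ 522.77, -267.27,   32.05]), np.float64(1.09))
tube [ 4.99078454e+02  3.64267767e+01 -1.88303949e-01 -1.41330300e-04] 0.5072603343599775
-55.125509405624186 57.53568435987594 [498.85545018 261.18427415]
jig [ 6.46713759e+02 -3.24903250e-02  5.23991280e+01] 1.7152545861886435 1138 [623.86296392 -75.4423612   48.10816159] [669.9070676   15.57957296  73.89837843]
[[626.3 -74.9  48.6]
 [648.1 -65.8  62. ]
 [669.7 -60.2  72.6]]
[[624.    1.   48.8]
 [645.6   8.5  63.8]
 [667.3  15.4  72.6]]
```

View pics/zz.png

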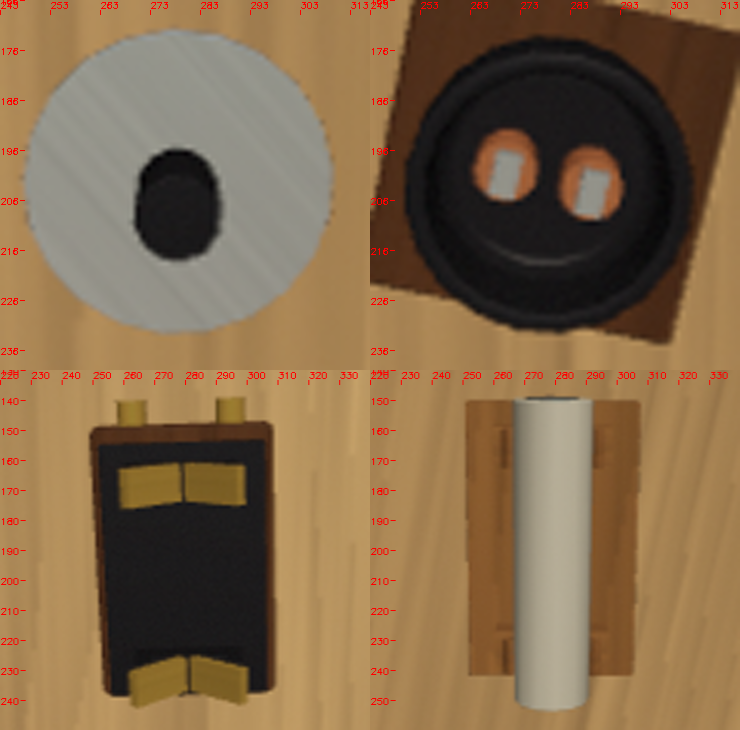

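```bash
python3 - <<'E'
from h import *
def st(t=''):
    s=env.read_state(); print(t,round(s['time_s'],2),s['tool_pos'].round(2),'F',s['contact_force'].round(2),'w',round(s['gripper_width'],1))
env.move_straight([458.5,35.1,150],down(0),rate=150)
env.move_straight([458.5,35.1,111],rate=80); env.hold(.3); st()
env.grab(); st('g'); env.hold(.2)
env.move_straight([458.5,35.1,230],rate=100); env.hold(.3); st('up')
cap('wrist','g1'); cap('scene','g1s')
E
```

```text
8.35 [458.85  35.05 111.46] F [ 0.19 -0.68  0.56] w 93.9
g 9.51 [458.52  35.11 111.01] F [-0.23 -0.23 -0.61] w 17.1
up 11.35 [458.35  35.12 229.63] F [-0.26  0.1  -0.57] w 17.3
```

View pics/g1.png

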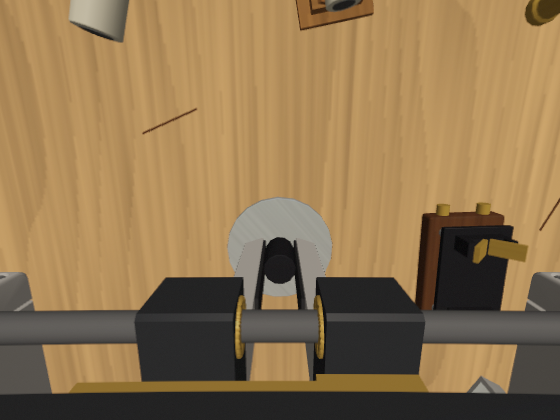

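```bash
cat > disc.py <<'E'
from h import *
import sys
from scipy.optimize import least_squares
def disc(c,z):
    col=c['color'].astype(int);sat=col.max(2)-col.min(2)
    # boundary wood->disc on the clear arc: scan rays from centre
    im=cv2.GaussianBlur(sat.astype(np.float32),(3,3),0); pts=[]
    for a in np.radians(np.arange(165,376,5)):
        rr=np.arange(38,72,.25); u=280+rr*np.cos(a); v=247+rr*np.sin(a)
        s=cv2.remap(im,u.astype(np.float32)[None],v.astype(np.float32)[None],1)[0]
        g=np.diff(s); k=np.argmax(np.convolve(g,np.ones(6),'same')); pts.append((u[k],v[k]))
    q=atz(c,pts,z)[:,:2]; f=least_squares(lambda p:np.hypot(*(q-p[:2]).T)-p[2],[*q.mean(0),34],loss='soft_l1',f_scale=.5); return f.x,np.abs(f.fun).round(2)
if __name__=='__main__':
    c=pickle.load(open('pics/g1.pkl','rb')); print(disc(c,126.5))
    P=cloud(c);col=c['color'].astype(int);sat=col.max(2)-col.min(2)
    m=(sat<35)&(abs(P[...,2]-128)<10)&(np.hypot(P[...,0]-458.5,P[...,1]-35)<33)&(col.max(2)>100);m[:, :]&=(np.arange(420)<300)[:,None]
    Q=P[m];A=np.c_[Q[:,0]-458.5,Q[:,1]-35,np.ones(len(Q))];print(len(Q),np.linalg.lstsq(A,Q[:,2],rcond=None)[0])
E
python3 disc.py
```

```text
(array([458.35246277,  34.37599681,  34.06077301]), array([0.26, 0.06, 0.02, 0.23, 0.02, 0.31, 0.04, 0.22, 0.28, 0.17, 0.03,
       0.04, 0.04, 0.12, 0.12, 0.11, 0.1 , 0.07, 0.02, 0.11, 0.18, 0.06,
       0.07, 0.07, 0.22, 0.02, 0.04, 0.04, 0.11, 0.14, 0.25, 0.12, 0.13,
       0.22, 0.14, 0.04, 0.23, 0.08, 0.26, 0.15, 0.06, 0.16, 0.04]))
4286 [-5.19600919e-04 -5.38761521e-04  1.29481095e+02]
```

```bash
cat >> h.py <<'E'
def st(t=''):
    s=env.read_state(); print(t,round(s['time_s'],2),s['tool_pos'].round(2),'F',s['contact_force'].round(2),'M',s['ft_torque'].round(2),'w',round(s['gripper_width'],1)); return s
E
python3 - <<'E'
from h import *
env.move_to([522.9,-267.7,230],down(0)); 
env.move_straight([522.9,-267.7,162],rate=100); env.hold(.3); st('over')
cap('side','g2s'); cap('scene','g2')
for z in (156,154,152.5,151.2):
    env.move_straight([522.9,-267.7,z],rate=40); env.hold(.1); s=st(z)
    if s['contact_force'][2]>6: break
E
python3 -c "
from z import *
cv2.imwrite('pics/g2z.png',np.hstack([z('g2',132,185,40,5),z('g2s',350,306,40,5)]))"
```

```text
over 13.77 [ 523.19 -267.95  162.67] F [ 0.1   0.32 -0.68] M [-0.01  0.08  0.03] w 17.7
156 14.27 [ 522.81 -267.65  155.78] F [-0.81  0.45 -0.53] M [-0.06  0.05 -0.01] w 17.2
154 14.62 [ 522.89 -267.69  153.98] F [-0.61 -0.03 -0.86] M [-0.04  0.04 -0.  ] w 17.4
152.5 14.97 [ 522.92 -267.7   152.51] F [-0.09 -0.82 -1.23] M [-0.1   0.06  0.04] w 17.0
151.2 15.32 [ 522.89 -267.68  151.18] F [ 0.3   0.71 -1.04] M [-0.03  0.09 -0.05] w 17.3
```

View pics/g2z.png

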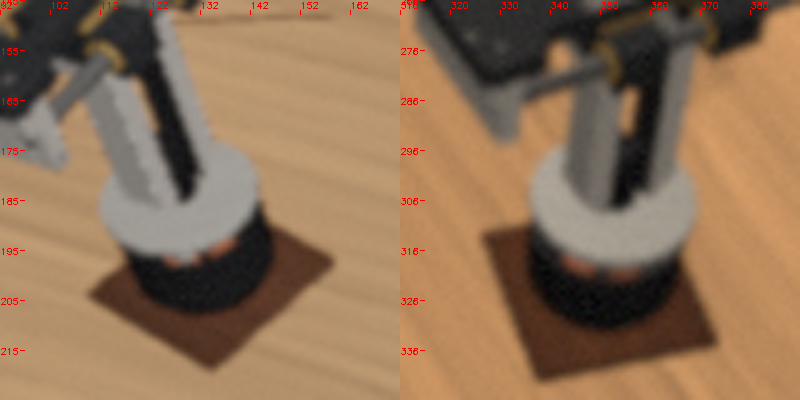

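Before lowering, both views show the cover above the cup and concentric with it. The spigot then went in without force.

```bash
python3 - <<'E'
from h import *
for z in (150.3,149.8,149.3,148.8):
    env.move_straight([522.9,-267.7,z],rate=30); env.hold(.15); s=st(z)
    if s['contact_force'][2]>2.5: break
cap('scene','g3'); cap('side','g3s')
E
python3 -c "
from z import *
cv2.imwrite('pics/g3z.png',np.hstack([z('g3',132,185,40,5),z('g3s',350,306,40,5)]))"
```

```text
150.3 15.72 [ 522.92 -267.72  150.33] F [-0.62 -0.34 -0.42] M [-0.08  0.04  0.01] w 17.3
149.8 16.12 [ 523.05 -267.77  150.05] F [0.03 0.24 0.55] M [-0.02  0.13 -0.05] w 17.1
149.3 16.52 [ 523.03 -267.77  149.99] F [-2.21  0.55  5.15] M [ 0.15  0.37 -0.05] w 17.4
```

View pics/g3z.png

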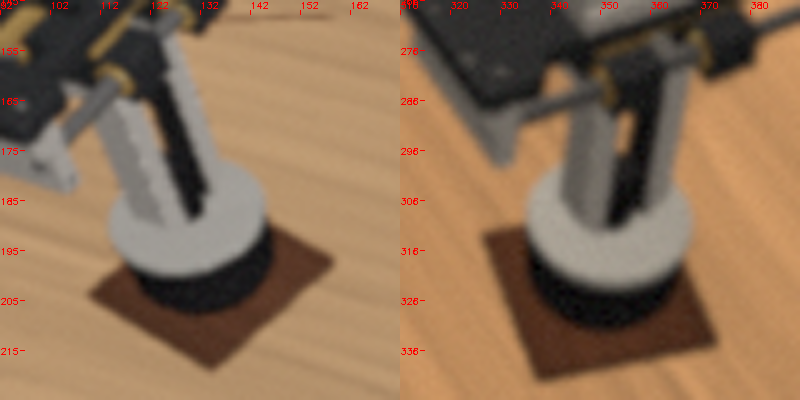

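Contact came at TCP z = 150.0, which is the expected height for a seated cover. I'll release it and check.

```bash
python3 - <<'E'
from h import *
env.move_straight([522.9,-267.7,149.8],rate=30); env.release(); env.hold(.3); st('rel')
env.move_straight([522.9,-267.7,284],rate=150); env.hold(.4); st(); c=cap('wrist','g4')
P=cloud(c);col=c['color'].astype(int);sat=col.max(2)-col.min(2)
m=(sat<35)&(abs(P[...,2]-49)<8)&(np.hypot(P[...,0]-523,P[...,1]+268)<34)&(col.max(2)>90)
Q=P[m];A=np.c_[Q[:,0]-523,Q[:,1]+268,np.ones(len(Q))];print(len(Q),np.linalg.lstsq(A,Q[:,2],rcond=None)[0],(Q.min(0)+Q.max(0))/2)
E
```

```text
rel 18.4 [ 522.9  -267.7   149.81] F [-0.15 -0.31  0.01] M [-0.09  0.1   0.03] w 93.8
 19.84 [ 522.81 -267.65  283.55] F [ 0.68 -0.18  0.24] M [-0.08  0.07  0.02] w 94.1
2664 [ 9.23736663e-04 -1.12399411e-03  4.97327077e+01] [ 523.44156714 -268.11112245   49.64357834]
```

View pics/g4.png

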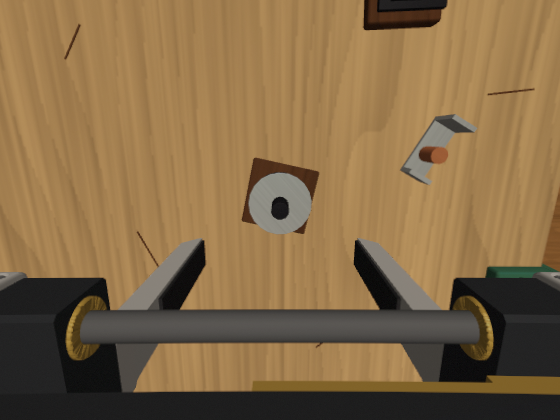

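The cover is seated: its disc top is level at about 49.7 mm (49 expected) and centred. On to the tube.

```bash
python3 - <<'E'
from h import *
A=.186
env.move_to([498.9,260.8,230],down(A))
env.move_straight([498.9,260.8,160],rate=150); env.move_straight([498.9,260.8,114],rate=80); env.hold(.2); st('at')
env.grab(); env.hold(.2); st('g')
env.move_straight([498.9,260.8,240],rate=120); env.hold(.3); st('up'); c=cap('wrist','t1')
E
```

```text
at 23.36 [499.36 260.96 114.64] F [0.1  0.79 0.32] M [-0.01  0.03  0.04] w 93.7
g 24.6 [498.79 260.76 113.98] F [-1.01  0.2   0.22] M [-0.03  0.19  0.02] w 27.2
up 26.1 [498.68 260.73 239.4 ] F [-0.78 -0.34 -1.99] M [-0.12  0.04 -0.02] w 27.2
```

View pics/t1.png

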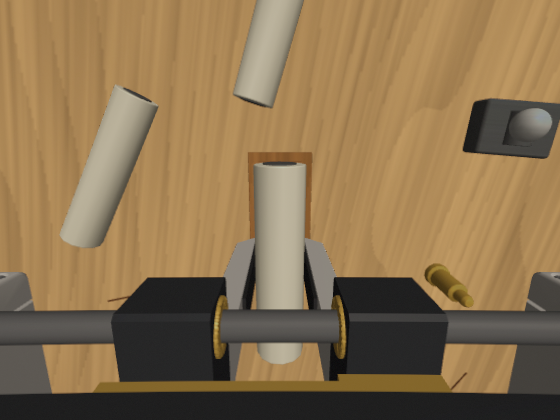

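The tube is held straight and level. Next I move over the jig.

```bash
python3 - <<'E'
from h import *
A=.0325
env.move_to([646.7,-29.7,230],down(A))
env.move_straight([646.7,-29.7,170],rate=100); env.hold(.3); st('over')
cap('scene','t2'); cap('side','t2s')
for z in (160,155,152.5):
    env.move_straight([646.7,-29.7,z],rate=40); env.hold(.15); s=st(z)
    if s['contact_force'][2]>3: break
cap('wrist','t2w')
E
python3 -c "
from z import *
cv2.imwrite('pics/t2z.png',np.hstack([z('t2',203,262,45,4),z('t2s',343,222,45,4)]))"
```

```text
over 28.43 [647.09 -29.81 170.79] F [ 0.37 -0.99 -1.06] M [-0.05  0.02 -0.07] w 27.2
160 29.08 [646.78 -29.72 160.03] F [-0.36 -0.17 -2.33] M [-0.09  0.04  0.  ] w 27.5
155 29.51 [646.72 -29.7  155.01] F [ 0.33  1.06 -1.11] M [-0.02  0.04  0.04] w 27.3
152.5 29.91 [646.72 -29.69 152.53] F [ 0.05  0.29 -0.25] M [-0.04  0.06  0.03] w 27.5
```

View pics/t2z.png

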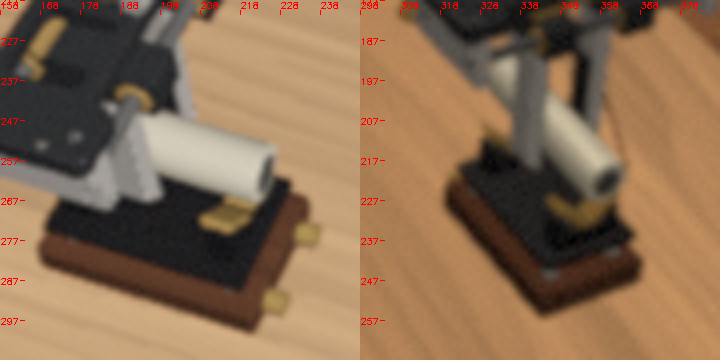

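View pics/t2w.png

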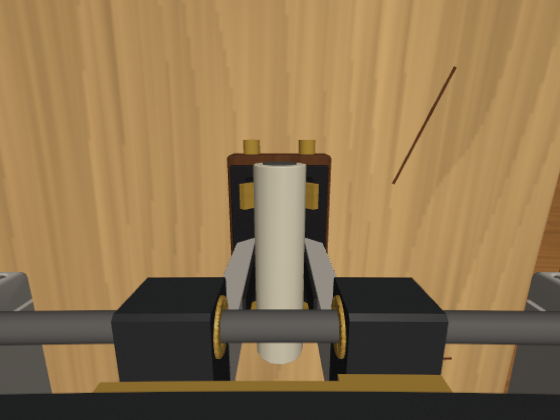

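The tube is centred and parallel in the V, with about 14 px of brass showing left and 13 px right. I'll lower and read the forces.

```bash
python3 - <<'E'
from h import *
for z in (151,150.2,149.4,148.6):
    env.move_straight([646.7,-29.7,z],rate=30); env.hold(.15); s=st(z)
    if s['contact_force'][2]>3.5: break
F=[]
for i in range(8): env.hold(.05); s=env.read_state();F.append(np.r_[s['contact_force'],s['ft_torque'],s['tool_pos']])
print(np.mean(F,0).round(2))
E
```

```text
151 30.36 [646.71 -29.7  150.99] F [ 0.08  0.01 -1.94] M [-0.09  0.02  0.02] w 27.4
150.2 30.76 [646.77 -29.74 150.44] F [0.05 0.49 2.07] M [-0.08  0.16 -0.03] w 27.5
149.4 31.16 [646.78 -29.75 149.8 ] F [-1.72  0.09  3.36] M [-0.    0.44  0.04] w 27.2
148.6 31.56 [646.8  -29.75 148.88] F [-2.11  0.61  6.13] M [-0.06  0.49  0.02] w 27.1
[-2.4700e+00  0.0000e+00  5.4000e+00 -4.0000e-02  4.5000e-01  0.0000e+00
  6.4681e+02 -2.9740e+01  1.4891e+02]
```

Fx of -2.5 N means one side of the V is loaded more. I'll shift slightly toward -x while pressing deeper.

```bash
cat >> h.py <<'E'
def avg(t=''):
    F=[]
    for i in range(8): env.hold(.04); s=env.read_state();F.append(np.r_[s['contact_force'],s['ft_torque'],s['tool_pos']])
    F=np.mean(F,0); print(t,round(s['time_s'],2),F.round(2)); return F
E
python3 - <<'E'
from h import *
x=646.7
for z in (148.0,147.2,146.4):
    x-=.4 if z==148.0 else 0
    env.move_straight([x,-29.7,z],rate=20); env.hold(.15); F=avg((x,z))
    x+=np.clip(F[0]*.15,-.4,.4)
env.move_straight([x,-29.7,146.0],rate=20); env.hold(.15); avg(x)
E
```

```text
(646.3000000000001, 148.0) 32.69 [-2.4300e+00  3.8000e-01  5.8700e+00 -5.0000e-02  4.2000e-01 -2.0000e-02
  6.4661e+02 -2.9750e+01  1.4849e+02]
(np.float64(645.9360261800819), 147.2) 33.42 [-2.3100e+00  2.0000e-01  6.3600e+00 -6.0000e-02  4.3000e-01 -1.0000e-02
  6.4634e+02 -2.9760e+01  1.4786e+02]
(np.float64(645.5901246832456), 146.4) 34.16 [-2.2300e+00 -3.0000e-02  6.2500e+00 -2.0000e-02  4.1000e-01 -2.0000e-02
  6.4627e+02 -2.9750e+01  1.4735e+02]
645.254896595526 34.89 [-1.6700e+00  1.7000e-01  6.7500e+00  0.0000e+00  3.4000e-01  0.0000e+00
  6.4621e+02 -2.9770e+01  1.4717e+02]
```

```bash
python3 - <<'E'
from h import *
for x,z in ((644.6,145.4),(643.9,145.2),(643.2,145.0)):
    env.move_straight([x,-29.7,z],rate=20); env.hold(.1); F=avg((x,z))
    if F[0]>.3: break
E
```

```text
(644.6, 145.4) 35.58 [-9.6000e-01  5.8000e-01  7.2100e+00  3.0000e-02  2.0000e-01 -2.0000e-02
  6.4606e+02 -2.9770e+01  1.4692e+02]
(643.9, 145.2) 36.26 [ 3.7000e-01  5.7000e-01  7.1800e+00  6.0000e-02  1.0000e-02  1.0000e-02
  6.4590e+02 -2.9770e+01  1.4701e+02]
```

Fx now crosses zero with a stiff slope, so both sides bear and the load is balanced. Sink is about 3 mm by both height and force. I'll press slightly more for margin and check.

```bash
python3 - <<'E'
from h import *
env.move_straight([643.9,-29.7,144.0],rate=20); env.hold(.2); F=avg()
env.hold(.5); F=avg(); s=st()
c=cap('wrist','e1'); cap('scene','e1s'); cap('side','e1d')
print(c['color'].shape)
P=cloud(pickle.load(open('pics/e1s.pkl','rb')))
m=(np.hypot(P[...,0]-646,P[...,1]+29)<75)&(P[...,1]>0)&(P[...,2]>60); q=P[m];print(len(q),np.nanpercentile(q[:,2],[50,95]))
E
python3 -c "
from z import *
cv2.imwrite('pics/e1z.png',np.hstack([z('e1s',203,262,45,4),z('e1d',343,222,45,4)]))"
```

```text
37.04 [-2.8000e-01  8.5000e-01  7.6500e+00  6.0000e-02  1.2000e-01 -2.0000e-02
  6.4593e+02 -2.9760e+01  1.4608e+02]
 37.88 [-2.5000e-01  7.7000e-01  7.9400e+00  6.0000e-02  1.1000e-01 -1.0000e-02
  6.4592e+02 -2.9760e+01  1.4609e+02]
 37.88 [645.9  -29.77 146.08] F [-0.53  0.61  8.35] M [ 0.07  0.08 -0.07] w 26.9
(420, 560, 3)
5315 [398.98855589 449.69776744]
```

View pics/e1z.png

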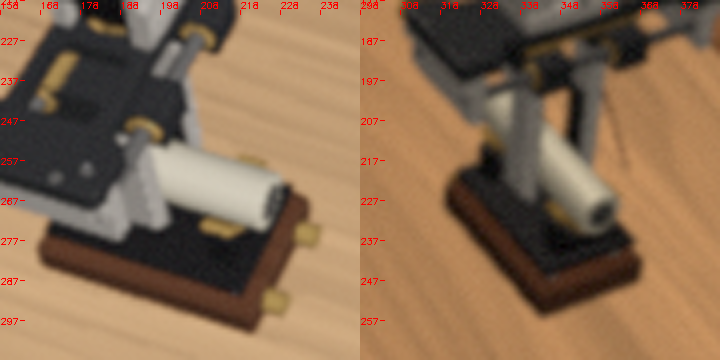

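View pics/e1.png

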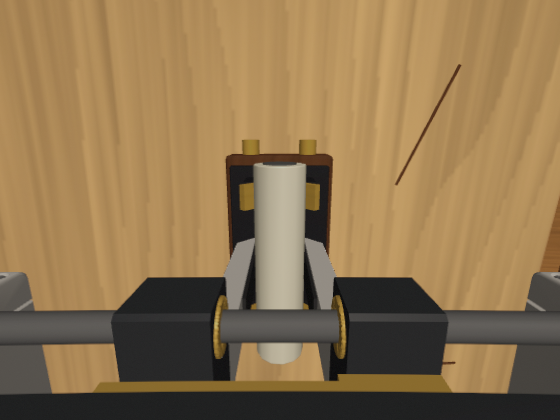

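View pics/e1s.png

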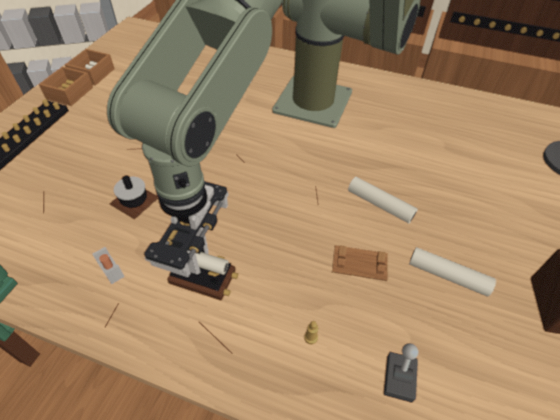

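Everything agrees, so I'm handing in: brass shows evenly on both sides, the lateral force is near zero, and the moments are near zero. The cover is seated, and the plug, yoke and key are where they were.

```bash
python3 - <<'E'
from h import *
st('pre'); print(env.sign_off())
E
```

```text
pre 38.02 [645.9  -29.75 146.05] F [-0.65  0.75  8.84] M [ 0.02  0.18 -0.04] w 27.6
the job is handed in; nothing more can be done
None
```

Both parts are done, and I handed the job in at 38 s of the 54 s allowed. The hand-in reports no verdict.

- **Cover:** I set the cover on the cup rim, with contact at the expected height, and let go of it. The wrist camera then showed the disc level to about 0.001 rad, its top at about 49.7 mm (49 expected) and its centre within about 1 mm of the cup's.
- **Tube:** I took the smallest tube from its rest, lowered it into the V and pressed it down. At hand-in the gripper was holding it at about 8 to 9 N of push, with the V sunk about 3.9 mm. That sink is worked out from the tool height and agrees with the springs' force. It was not read directly.
- **Uneven load, corrected:** The first press showed about 2.4 N sideways, so one side of the V carried more. I shifted the tool until this fell to about 0.3 to 0.6 N. The moments are near zero, so all four plates should be bearing, but the force on each plate could not be measured.
- **Failed check:** A final attempt to read the tube's height from scene-camera depth picked up the arm instead, so I ignored it.
- **Other things on the desk:** The last scene picture shows the plug, yoke and key lever where they were.

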